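Tighten the clutch nut down a deep bore with the long T-handle socket

TASK

Take the longer of the two T-handle sockets from the wooden block, lower it down the deep bore of the clutch housing and, pressing only lightly (well under 20 newtons), feel it fully home into the slots of the nut at the bottom. Turn the nut clockwise (seen from above) until it stops turning and is wrist-tight, about 0.5 newton metres, without over-tightening it. Leave the socket standing on the nut, let go of it, and do not disturb the other things on the bench.

Things in the scene. Friction and masses are not known exactly. Their poses are not given: they have to be found in the camera images.
- long_grip (a point): Centre of the crossbar of the long steel T-handle socket (loose, about 0.35 kg), which stands upright in either hole of the wooden block. The dark crossbar, level on top of the 14 mm shank, is 80 mm long (x), 13 mm wide (y: grip across it) and 16 mm high; z up the shank. The socket's open mouth is 150 mm below this point. It must rise 30 mm to leave the block.
- long_mouth (a point): Centre of the long socket's lower end, at the lug tips, 150 mm below long_grip, z up. The hollow end is 38 mm across and 33 mm high. Six lugs stand 10 mm down from its rim, evenly round, 5.5 mm wide, from 14 to 19 mm off the axis, two of them in line with the crossbar.
- long: The whole long T-handle socket; its origin is the same point as long_mouth.
- short_grip (a point): Crossbar centre of the other T-handle socket, like the long one except that its mouth is only 85 mm below its crossbar, too short for the bore. A bystander, loose, standing in the other hole of the block, 90 mm from the long one.
- block: Fixed wooden tool block, 85 x 175 mm and 45 mm high, origin at the centre of its underside, y along its length. It has two holes 42 mm wide and 30 mm deep at y = -45 and +45 mm; the sockets stand on the hole floors, 15 mm above the bench.
- housing: Fixed aluminium clutch housing, origin on the bench under the bore's axis. A ribbed plate 60 mm high reaches 90 mm to -x, 160 mm to +x and 100 mm to both sides of the bore; on it stands a round tower 80 mm across, 125 mm high, with the bore down its middle. A loose bearing ring lies on the plate.
- bore (a point): Centre of the bore's mouth at the top of the tower, 125 mm above the bench, z up along the bore. The bore is 41 mm wide, its mouth bevelled from 52 mm wide at the top to 41 mm wide 7 mm lower. Its bottom is a dark steel collar 83 mm down, on which the nut sits.
- nut_top (a point): Centre of the top of the brass slotted (castle) nut, 37 mm across, 15.5 mm high, 67.5 mm below the bore's mouth. Six teeth, 9 mm high, 6 mm wide, 13 to 18 mm off the axis, leave six slots between. A round 18 mm stud stands 6 mm out of it into the hollow socket. How the slots lie differs each time and is not told, nor shown by this point's axes.
- nut_seat (a point): Centre of the slots' floor, 76.5 mm below the bore's mouth, where the lug tips of a fully home socket rest. If the lugs stand on the teeth the socket stops 67.5 mm down; lined up with the slots to within about 6 degrees (0.1 rad), it sinks on to the floor of the slots.
- thrust (a joint): How far nut, collar and shaft are pressed down against a spring washer, m, 0 when not pressed, at most 0.008. About 8 N per mm above a preload of 3 N; 0.0022 (about 20 N) damages the bearing and must never be reached.
- nut (a joint): Angle of the nut on its thread, rad, growing clockwise seen from above; 0 is where it stops, tight. It starts between -1.1 and -0.4, turns with about 0.1 N m of friction, stays where it is left, and says nothing of how its slots lie. The nut does not sink as it turns.
- cush (a joint): Wind-up of the sprung shaft under the nut, rad, clockwise positive, 2.5 N m per rad: it shows the torque on the nut, 0.04 while turning freely, 0.2 at 0.5 N m, and springs back after. Tight: at its stop with 0.11 (0.28 N m) or more for 0.2 s. 0.40 (1.0 N m) strips the thread and must never be reached.
- bearing: Bystander: steel bearing ring, 42 mm across, 13 mm thick, lying on the clutch housing's plate, loose, origin at its underside or middle.
- gear: Bystander: dark toothed wheel, 66 mm across, 22 mm high, lying on the bench, loose, origin at its underside or middle.
- piston: Bystander: aluminium piston, 62 mm across, 48 mm high, standing on the bench, loose, origin at its underside or middle.
- wrench: Bystander: steel wrench 170 mm long lying on the bench, loose, origin at its underside or middle.
- driver: Bystander: screwdriver with a black handle lying on the bench, loose, origin at its underside or middle.
- can: Bystander: grey closed can, 58 mm across, 150 mm high, loose, origin at its underside or middle.
- tray: Bystander: round steel bowl, 90 mm across, 40 mm high, loose, origin at its underside or middle.

How it is judged:
On the way, in this order (a step that is already met when the one before it is completed fails the run):
1. the long socket is fully home in the slots of the nut at the bottom of the bore (z of long_mouth in the frame of bore below -0.0735 m and horizontal distance between long_mouth and bore below 0.005 m), for 0.2 s.
2. the nut is at its stop and carries at least 0.28 N m (all of step 1 and value of joint nut above -0.04 rad and value of joint cush above 0.11 rad), for 0.2 s.
At the end, for the whole second after the job is handed in: The nut is within 0.12 rad of its stop, and the long socket stands at rest on it, released: its mouth at least 73.5 mm below the bore's mouth, within 5 mm of the bore's axis and within 0.12 rad of upright (all of step 1 and angle between long_mouth's own z axis and vertical below 0.12 rad and value of joint nut above -0.12 rad and linear speed of long below 0.02 m/s); the robot touches nothing.
It fails at once if the nut is pressed down with more than about 20 N (thrust beyond 2.2 mm) (value of joint thrust above 0.0022 m).
It fails at once if the nut is over-tightened beyond 1.0 N m (cush beyond 0.40 rad) (value of joint cush above 0.4 rad).
It fails at once if a bystander is moved by more than 40 mm (distance of any of short_grip, bearing, gear, piston, wrench, driver, can, tray from where it was at the start of the episode above 0.04 m).
It also fails if it takes over 64 s, if anything falls off the work surface, if the arm or the gripper's body presses on something with over 40 N, if the wrist force passes 120 N, or if a joint passes its speed limit or range.

ROBOT

A 6-joint arm with a two-finger parallel gripper is mounted at the origin on the work surface. World frame = base frame: x ahead of the robot, y to its left, z up, the work surface at z = 0. Lengths are in m, angles in rad, forces in N, time in s.
With the tool pointing down it reaches from about 0.25 to 0.775 m from the base axis. Payload 4 kg.
Tool frame: the origin (TCP) lies at the very end of the fingers, on their centre line; the grasp point (between the pads) lies 19 mm behind it; y points along the fingers, x is the direction in which the jaws open and shut, and the axes are right-handed (so a half turn about y gives the same grasp; the last joint's range is limited). The gripper opens to 94 mm and grips with 3 to 60 N. Pads are 16 mm wide; open, the fingers measure 119 mm over their backs; the gripper's body (75 mm by 177 mm) begins 78 mm behind the grasp point.
Start: joints at [-1.37, 0.087, 1.371, -0, 1.684, -0.103], TCP at [0.165, -0.525, 0.206] pointing down, gripper open.
Joint ranges: [-3.1, 3.1], [-0.76, 2.03], [0.27, 2.55], [-1.08, 4.22], [0.17, 2.65], [-2.57, 2.57]. Speed limits (rad/s): [2.79, 2.79, 3.14, 3.14, 3.14, 3.14].

INTERFACE

Orientations are given as [roll, pitch, yaw] about the fixed x, y, z axes, in that order (R = Rz(yaw) Ry(pitch) Rx(roll)).
In Python, from bench import robot gives the robot as it stands.
- The arm moves only by the shell command python3 -m handwheel 'ROWS' [OPENING]. ROWS is JSON, a list of rows, each an object with "delta_pos": the shift along the tool's x, y, z in mm, a list of three; "yaw": the turn about the tool's y in rad. A call has 1 to 12 rows; each row is the pose to reach, as a shift and turn from the pose commanded when the call began, along the tool's axes at that moment; what a row does not reach only later rows make up. A row lasts 1/10 s, in which the tool goes at most 50 mm and 8.59 degrees, less where a joint would pass 70% of its speed; a pose out of reach is approached as far as the arm can. A call with a gripper value outside its range is refused whole. OPENING is the closure in counts, from 0 (fully open) to 255 (shut), set as the call begins (- or left out, the last holds). The fingers move at their own pace and stop on an object; the grip force is fixed at half the most. Time passes only in rows, so rows that repeat a pose let the fingers close. It gives the time, the measured TCP pose, the force and the opening at its end, in the units of the state.
- robot.get_obs(): the state, without advancing time (a new reading comes with each control period).
- robot.snapshot(name): name is "scene" or "top"; returns a dict with "image" (480x640x3 uint8, red, green, blue), "fx", "fy", "cx", "cy" (pixels), "rvec" (rotation vector, rad) and "tvec" (3), from world to camera coordinates, as OpenCV has them. Camera axes: x right, y down, z forward; pixel columns grow to the right and rows downward; lengths in m; the calibration is good to about 2 mm. A picture is of the moment at which its call begins. There is no depth.
- robot.close_job(): hands the job in, once; it reports no verdict.
The state is a dict: "time": time; "joint_positions": joint angles; "qvel": joint speeds; "joint_torque": joint torques, N m; "tool_pos": TCP position; "ee_rot": TCP orientation; "wrist_force": force on the tool from outside, world axes, zero at the start; "wrist_torque": the same for the moment, N m; "width": finger opening in m.
Only numpy, scipy, OpenCV 4.12 (cv2) and the standard library are available. Lean on these libraries where they do the work, as an engineer would, in place of code of your own. Each camera call takes 0.05 s, during which the arm holds its last target.

## Working session

There is one attempt and no reset: what is moved stays moved. The work goes in short steps, Python scripts to look and compute and a shell command to move; the robot and the scene stay as the last step left them, time stands still between calls to the robot, and variables do not carry over. Pictures are saved under pics/ and viewed, and the job is handed in when it is done.

```bash
ls; mkdir -p pics
python3 - <<'E'
from bench import robot
import cv2,numpy as np
o=robot.get_obs()
for k,v in o.items(): print(k,np.round(v,4))
for n in("scene","top"):
    s=robot.snapshot(n); cv2.imwrite(f"pics/{n}0.png",s["image"][:,:,::-1])
    print(n,{k:np.round(v,4) for k,v in s.items() if k!="image"})
    np.savez(f"{n}0.npz",**s)
E
```

```text
pics
time 0.0
joint_positions [-1.3701  0.088   1.3722 -0.      1.6836 -0.1031]
qvel [-0.0007  0.0008  0.      0.0006 -0.0004 -0.0006]
joint_torque [ 4.00000e-04 -3.40176e+01 -3.02427e+01  7.18000e-02  3.31000e-02
 -2.00000e-04]
tool_pos [ 0.1644 -0.5243  0.2043]
ee_rot [-1.5706  0.0022 -1.267 ]
wrist_force [-0.5371  0.1377  0.2702]
wrist_torque [ 0.0122  0.0237 -0.008 ]
width 0.0941
scene {'fx': np.float64(595.7287), 'fy': np.float64(595.7287), 'cx': np.float64(313.9834), 'cy': np.float64(246.5945), 'rvec': array([ 1.9541,  0.9751, -0.5025]), 'tvec': array([-0.3315, -0.1476,  1.7058])}
top {'fx': np.float64(541.6948), 'fy': np.float64(541.6948), 'cx': np.float64(315.3899), 'cy': np.float64(237.1941), 'rvec': array([ 2.1525, -2.1421,  0.1389]), 'tvec': array([-0.0055,  0.5782,  1.221 ])}
```

View pics/scene0.png

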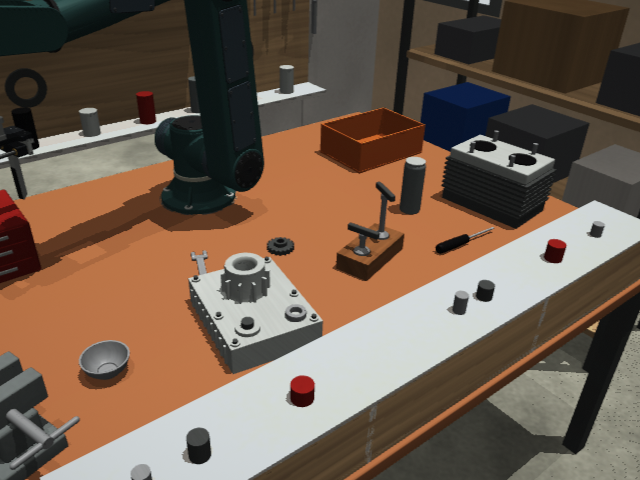

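View pics/top0.png

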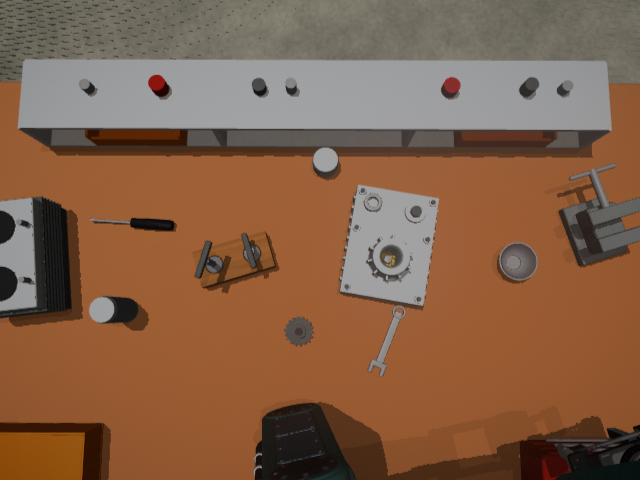

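The scene view shows the long socket at about (386,192), which is farther away and taller, and the short one at (363,231). In the top view the long one is the left crossbar, about (204,259), and the short one is at (250,250). The housing tower is at about (391,258). Next I'll zoom in and measure.

```bash
cat > h.py <<'E'
import numpy as np,cv2
def load(n): return dict(np.load(n))
def ray(s,uv):
    K=np.array([[s['fx'],0,s['cx']],[0,s['fy'],s['cy']],[0,0,1]],float)
    R=cv2.Rodrigues(s['rvec'])[0]
    d=R.T@np.linalg.inv(K)@np.array([uv[0],uv[1],1.0]); c=-R.T@s['tvec']
    return c,d/np.linalg.norm(d)
def onz(s,uv,z):
    c,d=ray(s,uv); return c+d*(z-c[2])/d[2]
def proj(s,p):
    K=np.array([[s['fx'],0,s['cx']],[0,s['fy'],s['cy']],[0,0,1]],float)
    return cv2.projectPoints(np.array([p],float),s['rvec'],s['tvec'],K,None)[0].ravel()
def crop(s,u0,v0,w,h,f,name):
    im=s['image'][v0:v0+h,u0:u0+w,::-1]
    cv2.imwrite(name,cv2.resize(im,None,fx=f,fy=f,interpolation=cv2.INTER_CUBIC))
E
python3 - <<'E'
from h import *
t=load('top0.npz');s=load('scene0.npz')
crop(t,185,225,100,70,8,'pics/c1.png');crop(t,335,180,110,130,4,'pics/c2.png');crop(s,330,175,80,105,5,'pics/c3.png');crop(s,180,245,150,125,5,'pics/c4.png')
E
```

```text
(no output)
```

View pics/c1.png

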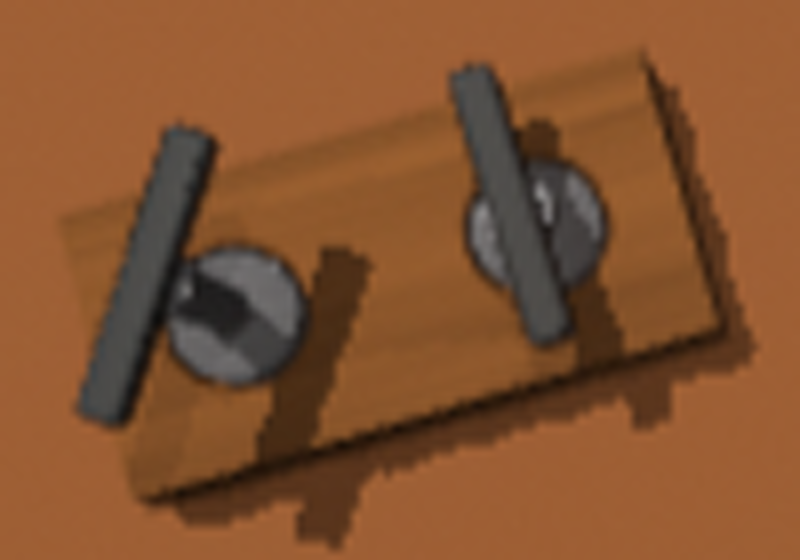

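View pics/c2.png

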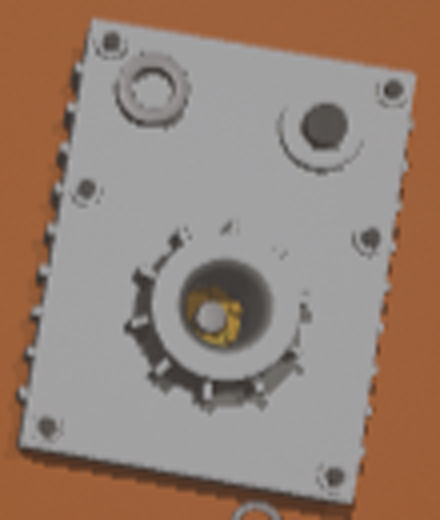

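View pics/c3.png

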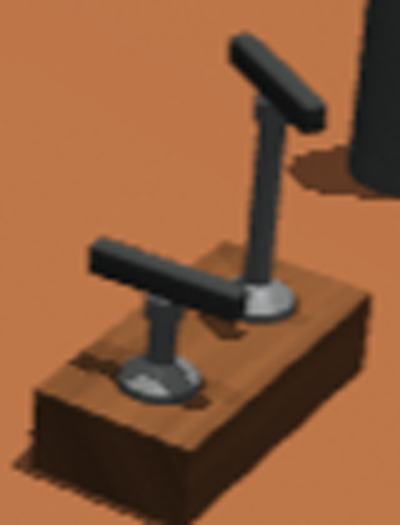

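View pics/c4.png

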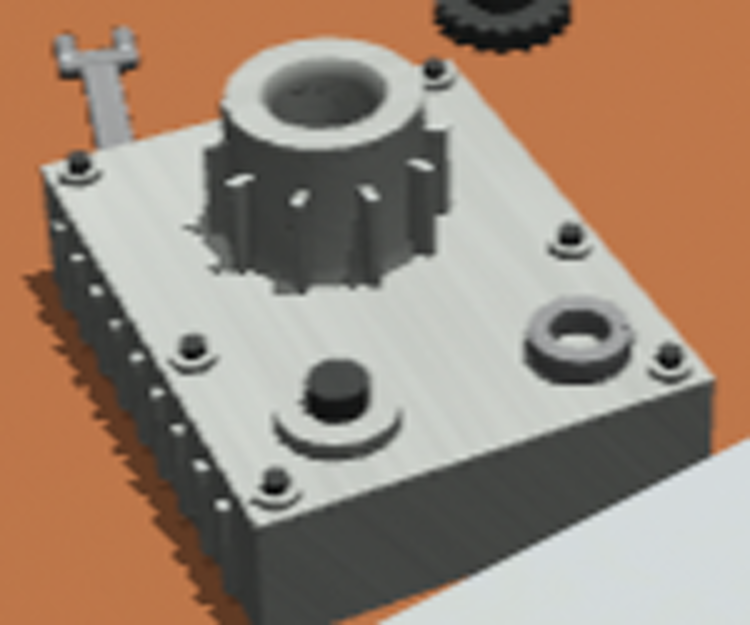

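```bash
cat > m1.py <<'E'
from h import *
t=load('top0.npz');s=load('scene0.npz')
# crossbars in top view: dark, unsaturated
im=t['image'];hsv=cv2.cvtColor(im,cv2.COLOR_RGB2HSV)
sub=np.zeros(im.shape[:2],np.uint8);sub[235:285,190:265]=1
m=((hsv[...,1]<70)&(hsv[...,2]<100)&(hsv[...,2]>45)&(sub>0)).astype(np.uint8)
m=cv2.morphologyEx(m,cv2.MORPH_OPEN,np.ones((3,3),np.uint8))
n,l,st,c=cv2.connectedComponentsWithStats(m)
for i in range(1,n):
    if st[i,4]<30: continue
    pts=np.argwhere(l==i)[:,::-1].astype(np.float32)
    print(st[i],c[i],cv2.minAreaRect(pts))
# manual ends
def bar(s,a,b,z,nm):
    A=onz(s,a,z);B=onz(s,b,z);d=A-B
    print(nm,'ctr',np.round((A+B)/2,4),'len',np.linalg.norm(d).round(4),'ang',np.degrees(np.arctan2(d[1],d[0])).round(2))
c8=lambda x,y:((x+.5)/8-.5+185,(y+.5)/8-.5+225)
bar(t,c8(190,130),c8(103,418),.173,'long top')
bar(t,c8(473,70),c8(549,338),.108,'short top')
c5=lambda x,y:((x+.5)/5-.5+330,(y+.5)/5-.5+175)
bar(s,c5(240,45),c5(315,112),.173,'long scene')
c4=lambda x,y:((x+.5)/4-.5+335,(y+.5)/4-.5+180)
print('bore top',onz(t,c4(226,304),.125))
d5=lambda x,y:((x+.5)/5-.5+180,(y+.5)/5-.5+245)
print('bore scene',onz(s,d5(325,92),.125))
print('stud top',onz(t,c4(211,317),.0635))
# bore ellipse fit in top
g=cv2.cvtColor(im,cv2.COLOR_RGB2GRAY)
sub=g[240:280,370:412]
crop(t,376,242,30,30,20,'pics/nut.png')
# tower rim points from radial intensity edges
ctr=np.array(c4(226,304))
big=g.astype(np.float32)
pts=[]
for a in np.linspace(0,2*np.pi,72,endpoint=False):
    r=np.arange(6,16,.1);u=ctr[0]+r*np.cos(a);v=ctr[1]+r*np.sin(a)
    p=cv2.remap(big,u.astype(np.float32)[None],v.astype(np.float32)[None],cv2.INTER_LINEAR)[0]
    p=cv2.GaussianBlur(p[None],(1,9),0)[0];k=np.argmax(np.gradient(p));pts.append((u[k],v[k]))
e=cv2.fitEllipse(np.array(pts,np.float32));print('ell',e,onz(t,e[0],.125))
E
python3 m1.py
```

```text
[242 235  18  32 237] [249.98734177 251.4092827 ] ((251.39450073242188, 249.48165893554688), (33.14078903198242, 12.547525405883789), 73.3007583618164)
[195 241  15  36 194] [202.22680412 259.05154639] ((202.4000244140625, 258.8000183105469), (5.059642791748047, 37.31487274169922), 18.434947967529297)
[214 264   8   7  42] [217.4047619  267.11904762] ((217.50003051757812, 267.0000305175781), (6.363960266113281, 6.363961219787598), 45.0)
long top ctr [0.5139 0.2289 0.173 ] len 0.0775 ang -14.97
short top ctr [0.5398 0.1436 0.108 ] len 0.0772 ang 16.94
long scene ctr [0.5244 0.2165 0.173 ] len 0.0719 ang 165.35
bore top [ 0.52708394 -0.16677267  0.125     ]
bore scene [ 0.52886236 -0.17039296  0.125     ]
stud top [ 0.52600417 -0.16634398  0.0635    ]
ell ((390.9627380371094, 255.93490600585938), (23.098499298095703, 23.534332275390625), 120.16389465332031) [ 0.52641123 -0.1664141   0.125     ]
```

```bash
ls pics
```

```text
c1.png
c2.png
c3.png
c4.png
nut.png
scene0.png
top0.png
```

View pics/nut.png

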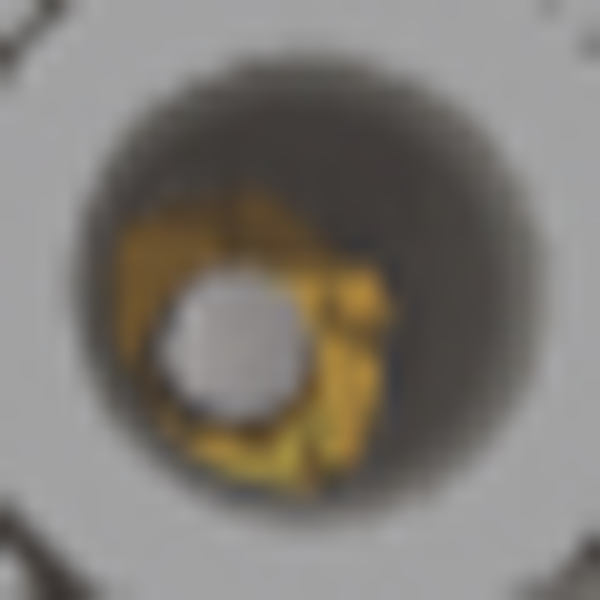

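```bash
python3 - <<'E'
from h import *
t=load('top0.npz');s=load('scene0.npz')
c=np.array([.5139,.2289,0]);
for z in(.157,.165,.173,.02,.045):
    p=proj(s,c+[0,0,z]);print(z,p,(p-[330,175]+.5)*5)
u=np.array([np.cos(np.radians(-15)),np.sin(np.radians(-15)),0])
for k in(-.04,.04): p=proj(s,c+[0,0,.173]+k*u);print((p-[330,175]+.5)*5)
# triangulate
def tri(a,b):
    c1,d1=ray(t,a);c2,d2=ray(s,b)
    A=np.stack([d1,-d2],1);x=np.linalg.lstsq(A,c2-c1,rcond=None)[0]
    p,q=c1+d1*x[0],c2+d2*x[1];return np.round((p+q)/2,4),np.round(np.linalg.norm(p-q),4)
E
python3 - <<'E'
import sys;sys.path.insert(0,'.')
from h import *
s=load('scene0.npz');crop(s,365,170,45,70,11,'pics/c5.png')
E
```

```text
0.157 [385.11500231 193.15438083] [278.07501154  93.27190417]
0.165 [385.41638306 190.12224189] [279.58191532  78.11120947]
0.173 [385.71962963 187.07133135] [281.09814815  62.85665673]
0.02 [380.22723793 242.32932133] [253.63618963 339.14660667]
0.045 [381.08233702 233.72631923] [257.91168511 296.13159616]
[241.0689811   27.02987707]
[322.93913246 100.3050434 ]
```

View pics/c5.png

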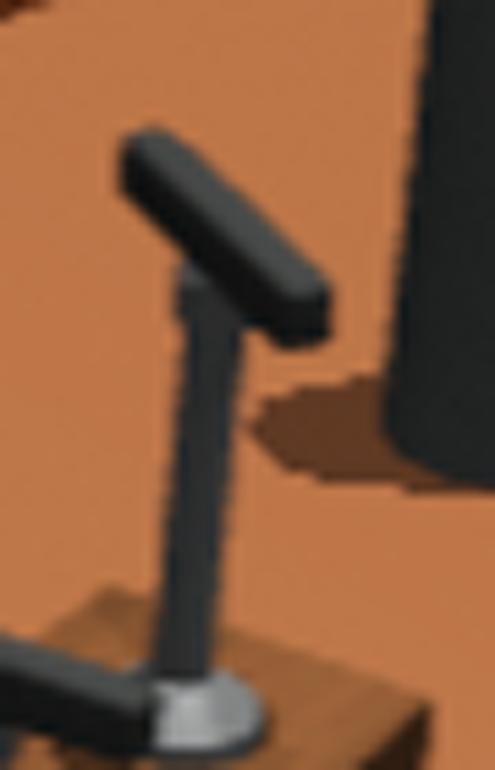

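Run:
```python
from h import *
t=load('top0.npz')
im=t['image'][244:272,376:402].astype(float)
big=cv2.resize(im,None,fx=22,fy=22,interpolation=cv2.INTER_NEAREST)
big=np.clip(255*(big/255)**.55*1.15-30,0,255).astype(np.uint8)[:,:,::-1].copy()
cv2.imwrite('pics/nut2.png',big)
for z in(.0635,.0575,.0485): print(z,(proj(t,[.5265,-.1665,z])-[376,244]+.5)*22)
```

```text
0.0635 [262.70368655 333.46541541]
0.0575 [255.47463231 339.0753595 ]
0.0485 [244.76065685 347.38969789]
```

View pics/nut2.png

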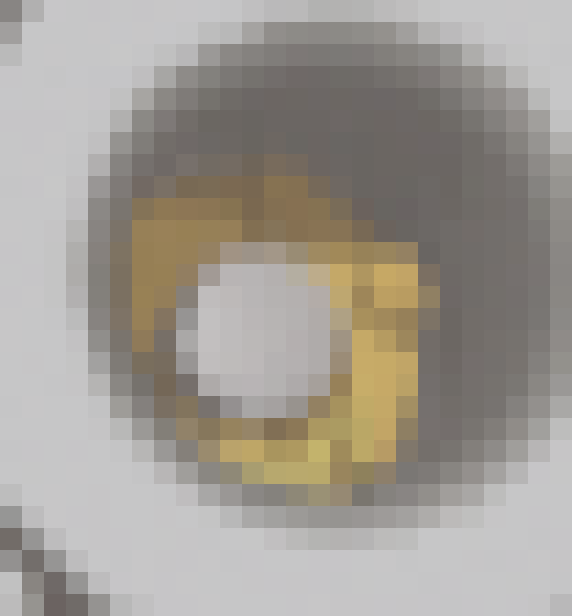

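```bash
cat >> h.py <<'E'
def goto(target,yaw_deg,obs=None):
    from bench import robot
    o=obs or robot.get_obs(); p=np.array(o['tool_pos']);r=o['ee_rot']
    from scipy.spatial.transform import Rotation as Ro
    R=Ro.from_euler('xyz',r).as_matrix()
    d=R.T@(np.array(target)-p)*1000
    y=np.arctan2(R[1,0],R[0,0]); 
    dy=(np.radians(yaw_deg)-y+np.pi)%(2*np.pi)-np.pi
    print('pos',np.round(p,4),'yaw',np.degrees(y).round(2),'delta mm',np.round(d,1),'yaw turn',round(-dy,4))
E
python3 - <<'E'
from h import *
goto([.515,.228,.26],75)
s=load('scene0.npz');print(onz(s,(365+232/11-.45,170+208/11-.45),.173))
E
```

```text
pos [ 0.1644 -0.5243  0.2045] yaw -72.59 delta mm [-613.1  -54.3  559.6] yaw turn -2.576
[0.51899393 0.22381207 0.173     ]
```

```bash
python3 -m handwheel '[{"delta_pos":[0,-50,0],"yaw":-0.14},{"delta_pos":[-30,-55,30],"yaw":-0.28},{"delta_pos":[-65,-55,60],"yaw":-0.42},{"delta_pos":[-100,-55,90],"yaw":-0.56},{"delta_pos":[-135,-55,120],"yaw":-0.7},{"delta_pos":[-170,-55,155],"yaw":-0.84},{"delta_pos":[-205,-55,190],"yaw":-0.98},{"delta_pos":[-240,-55,220],"yaw":-1.12},{"delta_pos":[-270,-55,250],"yaw":-1.26},{"delta_pos":[-300,-55,280],"yaw":-1.4},{"delta_pos":[-300,-55,280],"yaw":-1.4}]' 0; python3 -c "
from h import *
goto([.516,.227,.26],75)"
```

```text
time: 1.2
tool_pos: [0.3433, -0.1506, 0.2603]
ee_rot: [-1.569, -0.001, 0.143]
wrist_force: [-0.7, -1.3, -0.1]
width: 0.0941
pos [ 0.3433 -0.1506  0.2603] yaw 8.22 delta mm [224.9   1.1 349.1] yaw turn -1.1655
```

```bash
python3 -m handwheel '[{"delta_pos":[24,0,37],"yaw":-0.12},{"delta_pos":[48,0,74],"yaw":-0.25},{"delta_pos":[72,0,112],"yaw":-0.37},{"delta_pos":[96,0,149],"yaw":-0.5},{"delta_pos":[120,0,186],"yaw":-0.62},{"delta_pos":[144,0,224],"yaw":-0.74},{"delta_pos":[168,0,261],"yaw":-0.87},{"delta_pos":[192,0,298],"yaw":-1.0},{"delta_pos":[216,0,335],"yaw":-1.12},{"delta_pos":[225,0,349],"yaw":-1.165},{"delta_pos":[225,0,349],"yaw":-1.165},{"delta_pos":[225,0,349],"yaw":-1.165}]' 0
python3 - <<'E'
from h import *
from bench import robot
goto([.516,.227,.146],75)
t=robot.snapshot('top');s=robot.snapshot('scene')
crop(t,130,180,160,120,5,'pics/d1.png');crop(s,310,90,130,130,4,'pics/d2.png')
np.savez('top1.npz',**t);np.savez('scene1.npz',**s)
E
```

```text
time: 2.4
tool_pos: [0.5188, 0.2199, 0.2597]
ee_rot: [-1.57, 0.002, 1.296]
wrist_force: [-0.5, -0.1, -0.4]
width: 0.0937
pos [0.5188 0.2199 0.2597] yaw 74.25 delta mm [  6.3 113.7   4.5] yaw turn -0.0131
```

View pics/d1.png

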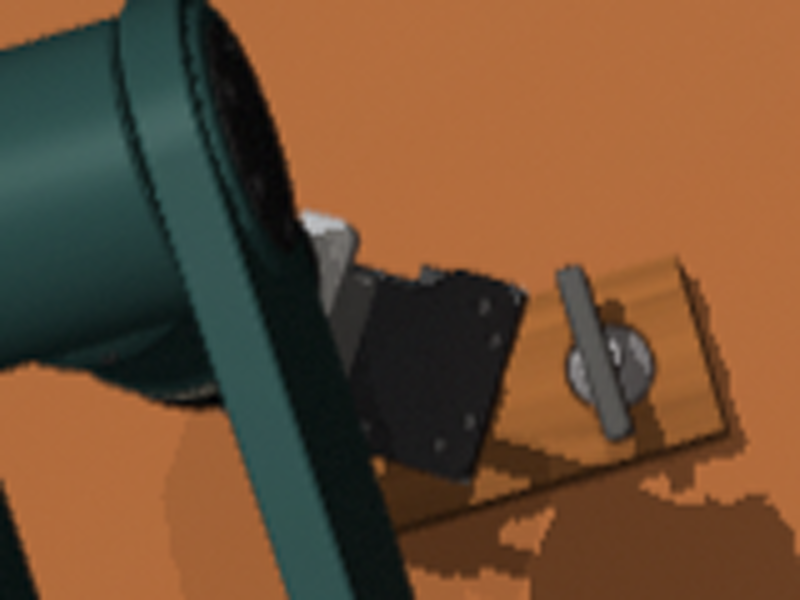

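View pics/d2.png

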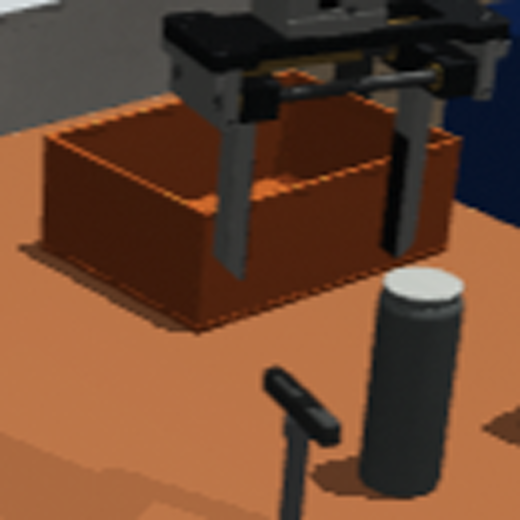

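The arm blocks the top view here. The scene view shows finger tips near crop (232,272) and (398,255), with the long bar just below at (302,402). I'll check the TCP projection and then the descent offset.

Run:
```python
from h import *
s=load('scene1.npz')
from bench import robot
o=robot.get_obs();p=np.array(o['tool_pos']);y=np.radians(74.25);x=np.array([np.cos(y),np.sin(y),0]);z=np.array([-np.sin(y),np.cos(y),0])
f=lambda q:np.round((proj(s,q)-[310,90]+.5)*4,1)
print('tcp',f(p))
for k in(-1,1):
    for w in(-.008,.008):print(k,w,f(p+k*x*.047+w*z),f(p+k*x*.0595+w*z))
```

```text
tcp [312.3 258.3]
-1 -0.008 [243.7 275.2] [223.4 278.2]
-1 0.008 [230.9 263.9] [210.7 266.9]
1 -0.008 [392.6 252.8] [411.9 249.9]
1 0.008 [378.7 242. ] [397.9 239.2]
```

```bash
python3 -m handwheel '[{"delta_pos":[0,20,0],"yaw":-0.01},{"delta_pos":[0,40,0],"yaw":-0.01}]' 0;  python3 -c "
from h import *
goto([.516,.227,.146],75)"
```

```text
time: 2.7
tool_pos: [0.5191, 0.2195, 0.2215]
ee_rot: [-1.574, -0.001, 1.305]
wrist_force: [-0.2, 0.4, 0.7]
width: 0.0939
pos [0.5191 0.2195 0.2215] yaw 74.79 delta mm [ 6.3 75.5  5.2] yaw turn -0.0036
```

```bash
python3 -m handwheel '[{"delta_pos":[6,5,5],"yaw":0},{"delta_pos":[6,25,5],"yaw":0},{"delta_pos":[6,50,5],"yaw":0},{"delta_pos":[6,75,5],"yaw":0},{"delta_pos":[6,75,5],"yaw":0}]' 0;  python3 - <<'E'
from h import *
from bench import robot
goto([.516,.227,.146],75)
s=robot.snapshot('scene')
crop(s,350,140,70,70,8,'pics/e2.png')
np.savez('scene2.npz',**s)
E
```

```text
time: 3.2
tool_pos: [0.5131, 0.227, 0.1423]
ee_rot: [-1.565, 0.004, 1.307]
wrist_force: [-0.4, -0.7, -0.9]
width: 0.094
pos [0.5131 0.227  0.1423] yaw 74.88 delta mm [ 0.8 -3.7 -2.8] yaw turn -0.0021
```

View pics/e2.png

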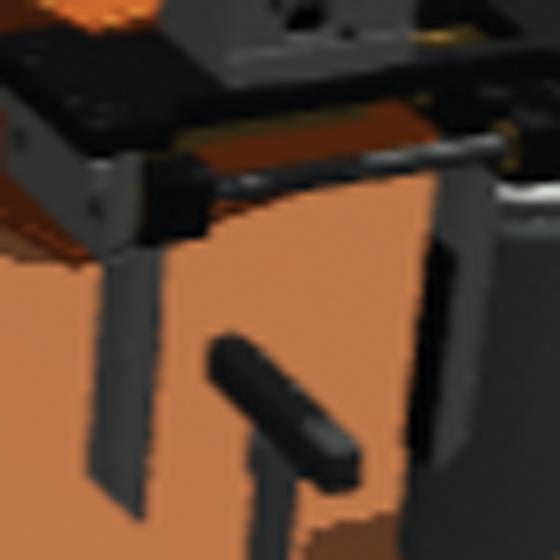

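Run:
```python
from h import *
s=load('scene2.npz')
from bench import robot
o=robot.get_obs();p=np.array(o['tool_pos']);y=np.radians(74.9);x=np.array([np.cos(y),np.sin(y),0]);z=np.array([-np.sin(y),np.cos(y),0])
f=lambda q:np.round((proj(s,q)-[350,140]+.5)*8,1)
for k in(-1,1):
    for w in(-.008,.008):print(k,w,f(p+k*x*.047+w*z),f(p+k*x*.0595+w*z))
for w in(-.04,0,.04):
    q=p+w*z;q[2]=.173;print(w,f(q))
t=load('top0.npz');print(onz(t,(103,310),.15))
```

```text
-1 -0.008 [148.9 506.7] [110.4 513.8]
-1 0.008 [124.1 482.2] [ 85.9 489.2]
1 -0.008 [430.7 454.9] [467.2 448.1]
1 0.008 [404.  431.4] [440.3 424.8]
-0.04 [353.7 442.5]
0 [287.  382.4]
0.04 [223.1 325. ]
[0.4076465  0.43919824 0.15      ]
```

The scene camera's 1.6 px vertical bias shows up equally on the fingers and on the bar. After correcting for it, the bar centre sits on the jaw centre line to within about 1.5 mm. Closing now.

```bash
python3 -m handwheel '[{"delta_pos":[0,0,0],"yaw":0},{"delta_pos":[0,0,0],"yaw":0},{"delta_pos":[0,0,0],"yaw":0},{"delta_pos":[0,0,0],"yaw":0},{"delta_pos":[0,0,0],"yaw":0},{"delta_pos":[0,0,0],"yaw":0},{"delta_pos":[0,0,0],"yaw":0},{"delta_pos":[0,0,0],"yaw":0}]' 255;  python3 - <<'E'
from h import *
from bench import robot
o=robot.get_obs();print(o['width'],o['wrist_force'],o['wrist_torque'])
E
```

```text
time: 4.05
tool_pos: [0.5154, 0.228, 0.1454]
ee_rot: [-1.571, 0.0, 1.308]
wrist_force: [-0.1, -0.7, 0.8]
width: 0.0336
0.03355088966372427 [-0.14436975 -0.68207558  0.8314655 ] [ 0.04593972 -0.18148492 -0.05711001]
```

```bash
python3 -m handwheel '[{"delta_pos":[0,0,0],"yaw":0},{"delta_pos":[0,0,0],"yaw":0},{"delta_pos":[0,0,0],"yaw":0},{"delta_pos":[0,0,0],"yaw":0},{"delta_pos":[0,0,0],"yaw":0}]';  python3 - <<'E'
from h import *
from bench import robot
o=robot.get_obs();print(o['width'],o['wrist_force'],o['wrist_torque'],o['tool_pos'],o['joint_positions'])
E
```

```text
time: 4.55
tool_pos: [0.5154, 0.2278, 0.1454]
ee_rot: [-1.571, 0.001, 1.308]
wrist_force: [-0.2, -0.0, 0.0]
width: 0.0129
0.012915322334720765 [-0.22802029 -0.0033301   0.02280997] [-0.16532442 -0.10932279 -0.0650598 ] [0.51535132 0.22780948 0.14536376] [ 3.15901657e-01  1.36547971e-01  1.43569301e+00 -4.83026855e-04
  1.56977743e+00 -9.91964764e-01]
```

```bash
python3 -m handwheel '[{"delta_pos":[0,-10,0],"yaw":0},{"delta_pos":[0,-25,0],"yaw":0},{"delta_pos":[0,-45,0],"yaw":0},{"delta_pos":[0,-65,0],"yaw":0},{"delta_pos":[0,-85,0],"yaw":0},{"delta_pos":[0,-105,0],"yaw":0},{"delta_pos":[0,-125,0],"yaw":0},{"delta_pos":[0,-140,0],"yaw":0},{"delta_pos":[0,-145,0],"yaw":0},{"delta_pos":[0,-145,0],"yaw":0},{"delta_pos":[0,-145,0],"yaw":0}]';  python3 - <<'E'
from h import *
from bench import robot
o=robot.get_obs();print(o['width'],o['wrist_force'],o['wrist_torque'],o['tool_pos'],o['joint_positions'])
goto([.5268,-.1668,.29],75)
s=robot.snapshot('scene')
np.savez('scene3.npz',**s)
crop(s,340,80,100,130,5,'pics/f.png')
E
```

```text
time: 5.65
tool_pos: [0.5151, 0.228, 0.2897]
ee_rot: [-1.57, 0.001, 1.308]
wrist_force: [-0.5, 0.2, -4.5]
width: 0.0132
0.013235309531584857 [-0.5178628  0.1938572 -4.4846531] [ 0.03386265 -0.09554419  0.00487228] [0.51512301 0.22800918 0.28967063] [ 3.16073223e-01  1.17989334e-01  1.17185697e+00 -1.41893424e-05
  1.85317302e+00 -9.92034342e-01]
pos [0.5151 0.228  0.2897] yaw 74.95 delta mm [-3.782e+02 -2.000e-01 -1.138e+02] yaw turn -0.0009
```

View pics/f.png

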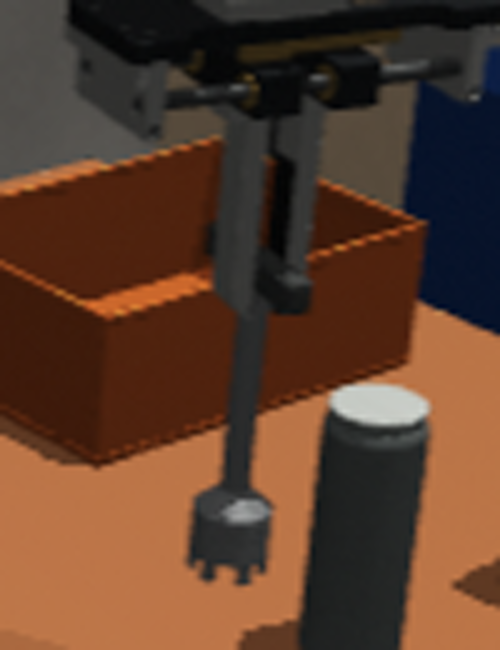

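```bash
python3 -m handwheel '[{"delta_pos":[-20,0,-6],"yaw":0.02},{"delta_pos":[-55,0,-16],"yaw":0.05},{"delta_pos":[-95,0,-28],"yaw":0.08},{"delta_pos":[-135,0,-40],"yaw":0.12},{"delta_pos":[-175,0,-53],"yaw":0.16},{"delta_pos":[-215,0,-65],"yaw":0.19},{"delta_pos":[-255,0,-77],"yaw":0.22},{"delta_pos":[-295,0,-89],"yaw":0.25},{"delta_pos":[-330,0,-99],"yaw":0.28},{"delta_pos":[-358,0,-108],"yaw":0.3},{"delta_pos":[-374,0,-113],"yaw":0.3},{"delta_pos":[-378,0,-114],"yaw":0.3}]';python3 -m handwheel '[{"delta_pos":[0,0,0],"yaw":0},{"delta_pos":[0,0,0],"yaw":0},{"delta_pos":[0,0,0],"yaw":0}]';  python3 - <<'E'
from h import *
from bench import robot
o=robot.get_obs();print(o['width'],o['wrist_force'],o['wrist_torque'],o['tool_pos'],o['joint_positions'])
goto([.5268,-.1668,.29],58)
s=robot.snapshot('scene');t=robot.snapshot('top')
np.savez('scene4.npz',**s);np.savez('top4.npz',**t)
crop(s,190,150,110,150,4,'pics/g1.png');crop(t,330,190,120,110,5,'pics/g2.png')
E
```

```text
time: 6.9
tool_pos: [0.527, -0.1679, 0.2891]
ee_rot: [-1.568, 0.0, 1.006]
wrist_force: [0.6, 1.1, -3.6]
width: 0.0132
time: 7.2
tool_pos: [0.5275, -0.1651, 0.2907]
ee_rot: [-1.571, -0.0, 1.01]
wrist_force: [-0.3, -0.1, -2.8]
width: 0.0134
0.01336093411329225 [-0.25313081 -0.05607113 -2.82131088] [-0.02254723 -0.14457424 -0.03079609] [ 0.52745816 -0.16512396  0.29071479] [-4.06239336e-01  9.27263331e-02  1.19741195e+00  4.27358340e-04
  1.85125926e+00 -1.41630587e+00]
pos [ 0.5275 -0.1651  0.2907] yaw 57.88 delta mm [-1.8  0.7 -0.3] yaw turn -0.0021
```

View pics/g1.png

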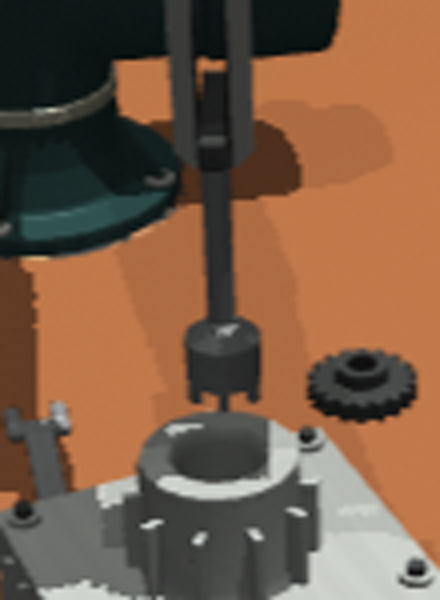

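View pics/g2.png

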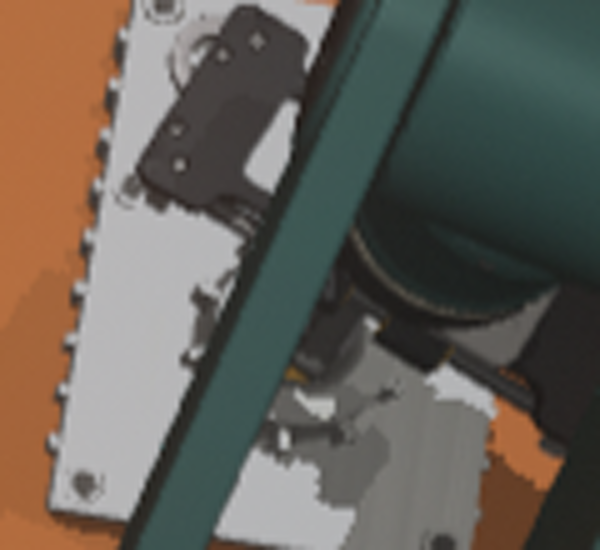

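Run:
```python
from h import *
s=load('scene4.npz')
f=lambda q:np.round((proj(s,q)-[190,150]+.5)*4,1)
for nm,c in(('tcp',(.5275,-.1651)),('bore',(.5265,-.1668))):
    print(nm,[ (z,f([*c,z])) for z in(.125,.16,.203,.29)])
print(f([.5375,-.1651,.16]),f([.5275,-.1551,.16]))
crop(s,210,220,70,60,11,'pics/g3.png')
```

```text
tcp [(0.125, array([227.9, 449.3])), (0.16, array([225.3, 391.1])), (0.203, array([221.9, 317. ])), (0.29, array([214.8, 157.6]))]
bore [(0.125, array([224. , 449.5])), (0.16, array([221.3, 391.3])), (0.203, array([217.9, 317.2])), (0.29, array([210.6, 157.7]))]
[236.1 400. ] [242.3 384.8]
```

View pics/g3.png

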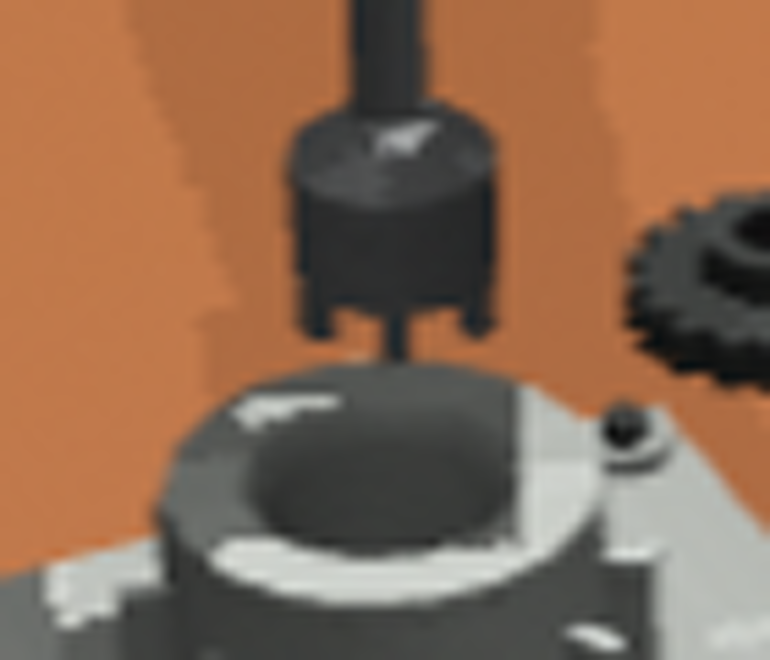

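Run:
```python
from h import *
s=load('scene4.npz')
f=lambda q:(proj(s,q)-[210,220]+.5)*11
a=np.linspace(0,2*np.pi,181)
def ext(c,r,z):
    P=np.array([f([c[0]+r*np.cos(k),c[1]+r*np.sin(k),z]) for k in a]);return np.round([*P.min(0),*P.max(0)],0)
print('rim',ext((.5265,-.1668),.040,.125),'obs 160 360 605 605')
print('bevel',ext((.5265,-.1668),.026,.125))
print('cup shoulder',ext((.5275,-.1651),.019,.193),'obs 290 98 495 208')
print('cup bottom',ext((.5275,-.1651),.019,.170), 'bottom obs ~313' )
print('tips',ext((.5275,-.1651),.019,.160),'obs 360')
```

```text
rim [176. 347. 614. 592.] obs 160 360 605 605
bevel [253. 388. 538. 547.]
cup shoulder [285.  95. 500. 206.] obs 290 98 495 208
cup bottom [291. 203. 503. 316.] bottom obs ~313
tips [294. 249. 505. 363.] obs 360
```

Run:
```python
from h import *
goto([.528,-.169,.2514],58)
```

```text
pos [ 0.5275 -0.1654  0.2908] yaw 57.86 delta mm [-2.7 39.4 -2.3] yaw turn -0.0025
```

```bash
python3 -m handwheel '[{"delta_pos":[-2.7,0,-2.3],"yaw":0},{"delta_pos":[-2.7,15,-2.3],"yaw":0},{"delta_pos":[-2.7,28,-2.3],"yaw":0},{"delta_pos":[-2.7,36,-2.3],"yaw":0},{"delta_pos":[-2.7,39,-2.3],"yaw":0},{"delta_pos":[-2.7,39,-2.3],"yaw":0},{"delta_pos":[-2.7,39,-2.3],"yaw":0}]';python3 - <<'E'
from h import *
from bench import robot
o=robot.get_obs();print(o['width'],o['wrist_force'],o['wrist_torque'],o['tool_pos'])
s=robot.snapshot('scene')
np.savez('scene5.npz',**s)
crop(s,210,220,70,60,11,'pics/g5.png')
E
```

```text
time: 8.0
tool_pos: [0.528, -0.1702, 0.252]
ee_rot: [-1.572, -0.0, 1.008]
wrist_force: [0.1, 0.6, -3.6]
width: 0.0131
0.013127710328324714 [ 0.13607738  0.56476347 -3.58323755] [-0.01206387 -0.11858847  0.02159052] [ 0.52802334 -0.17021031  0.25200044]
```

View pics/g5.png

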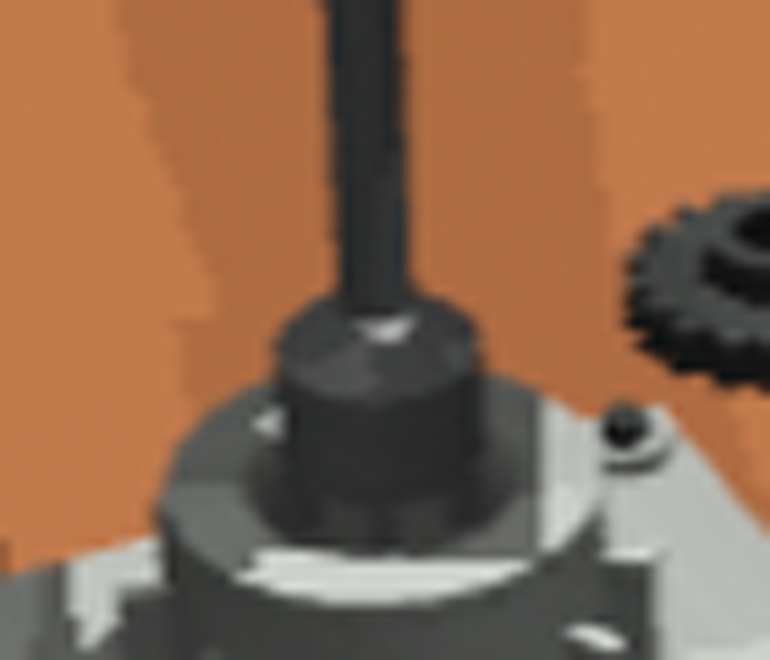

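The cup centre is at crop column ~382 and the tower rim at 382, and the rows agree too, so it is centred to within about 1 mm. Lowering through the bevel.

```bash
python3 -m handwheel '[{"delta_pos":[0,2,0],"yaw":0},{"delta_pos":[0,4,0],"yaw":0},{"delta_pos":[0,6,0],"yaw":0},{"delta_pos":[0,8,0],"yaw":0},{"delta_pos":[0,9,0],"yaw":0},{"delta_pos":[0,9,0],"yaw":0}]';python3 - <<'E'
from h import *
from bench import robot
o=robot.get_obs();print(o['width'],o['wrist_force'],o['wrist_torque'],o['tool_pos'])
E
```

```text
time: 8.65
tool_pos: [0.5277, -0.1701, 0.2421]
ee_rot: [-1.57, 0.0, 1.008]
wrist_force: [-0.0, 0.5, -5.2]
width: 0.0131
0.01309411119539156 [-0.01574788  0.51129824 -5.23074772] [-0.0360605  -0.14851073  0.06079568] [ 0.52769064 -0.17006143  0.24212351]
```

```bash
python3 -m handwheel '[{"delta_pos":[0,6,0],"yaw":0},{"delta_pos":[0,12,0],"yaw":0},{"delta_pos":[0,18,0],"yaw":0},{"delta_pos":[0,25,0],"yaw":0},{"delta_pos":[0,32,0],"yaw":0},{"delta_pos":[0,38,0],"yaw":0},{"delta_pos":[0,43,0],"yaw":0},{"delta_pos":[0,46,0],"yaw":0},{"delta_pos":[0,46,0],"yaw":0},{"delta_pos":[0,46,0],"yaw":0}]';python3 - <<'E'
from h import *
from bench import robot
o=robot.get_obs();print(o['width'],o['wrist_force'],o['wrist_torque'],o['tool_pos'])
E
```

```text
time: 9.65
tool_pos: [0.5279, -0.1702, 0.1967]
ee_rot: [-1.571, -0.0, 1.008]
wrist_force: [0.2, 0.4, -4.8]
width: 0.0127
0.012736034210929946 [ 0.19719963  0.37495717 -4.75505472] [-0.01146025 -0.12621672  0.01817382] [ 0.52794396 -0.17016846  0.19671274]
```

```bash
python3 -m handwheel '[{"delta_pos":[0,2,0],"yaw":0},{"delta_pos":[0,4,0],"yaw":0},{"delta_pos":[0,6,0],"yaw":0},{"delta_pos":[0,6,0],"yaw":0}]'; python3 -m handwheel '[{"delta_pos":[0,1,0],"yaw":0},{"delta_pos":[0,1,0],"yaw":0}]';python3 -m handwheel '[{"delta_pos":[0,0.7,0],"yaw":0},{"delta_pos":[0,0.7,0],"yaw":0}]'
```

```text
time: 10.05
tool_pos: [0.5276, -0.17, 0.19]
ee_rot: [-1.57, 0.0, 1.008]
wrist_force: [-0.5, 0.0, -3.8]
width: 0.013
time: 10.25
tool_pos: [0.5278, -0.1701, 0.1894]
ee_rot: [-1.571, 0.0, 1.008]
wrist_force: [-0.7, 0.3, -3.9]
width: 0.0127
time: 10.45
tool_pos: [0.5278, -0.1701, 0.1887]
ee_rot: [-1.571, 0.0, 1.008]
wrist_force: [0.4, -0.6, -4.0]
width: 0.0128
```

```bash
python3 -m handwheel '[{"delta_pos":[0,0.7,0],"yaw":0},{"delta_pos":[0,0.7,0],"yaw":0}]'; python3 -m handwheel '[{"delta_pos":[0,0.7,0],"yaw":0},{"delta_pos":[0,0.7,0],"yaw":0}]'
```

```text
time: 10.65
tool_pos: [0.5278, -0.1701, 0.188]
ee_rot: [-1.571, 0.0, 1.008]
wrist_force: [-0.7, 0.5, -3.1]
width: 0.0128
time: 10.85
tool_pos: [0.5278, -0.1701, 0.1873]
ee_rot: [-1.571, 0.0, 1.008]
wrist_force: [-0.1, 0.0, -4.7]
width: 0.0128
```

```bash
python3 -m handwheel '[{"delta_pos":[0,0.5,0],"yaw":0},{"delta_pos":[0,0.5,0],"yaw":0}]'
```

```text
time: 11.05
tool_pos: [0.5278, -0.1701, 0.1868]
ee_rot: [-1.571, 0.0, 1.008]
wrist_force: [0.3, -0.1, -3.7]
width: 0.0128
```

```bash
for i in 1 2; do python3 -m handwheel '[{"delta_pos":[0,0.5,0],"yaw":0},{"delta_pos":[0,0.5,0],"yaw":0}]' | grep -E "pos|force"; done
```

```text
tool_pos: [0.5278, -0.1701, 0.1863]
wrist_force: [-0.1, -0.3, -3.9]
tool_pos: [0.5278, -0.1701, 0.1858]
wrist_force: [-1.0, 0.0, -5.0]
```

```bash
python3 -m handwheel '[{"delta_pos":[0,0.5,0],"yaw":0},{"delta_pos":[0,0.5,0],"yaw":0}]' | grep -E "pos|force"; python3 -m handwheel '[{"delta_pos":[0,0.5,0],"yaw":0},{"delta_pos":[0,0.5,0],"yaw":0}]' | grep -E "pos|force"
```

```text
tool_pos: [0.5278, -0.1701, 0.1853]
wrist_force: [0.7, -1.4, -4.5]
tool_pos: [0.5278, -0.1701, 0.1848]
wrist_force: [0.4, 0.0, -4.3]
```

```bash
python3 -m handwheel '[{"delta_pos":[0,0.7,0],"yaw":0},{"delta_pos":[0,0.7,0],"yaw":0}]' | grep -E "pos|force"; python3 -m handwheel '[{"delta_pos":[0,0.7,0],"yaw":0},{"delta_pos":[0,0.7,0],"yaw":0}]' | grep -E "pos|force"
```

```text
tool_pos: [0.5278, -0.1701, 0.184]
wrist_force: [-0.3, -0.8, -4.5]
tool_pos: [0.5278, -0.1701, 0.1833]
wrist_force: [0.3, 0.2, -4.5]
```

```bash
python3 -m handwheel '[{"delta_pos":[0,0.7,0],"yaw":0},{"delta_pos":[0,0.7,0],"yaw":0}]' | grep -E "pos|force"; python3 -m handwheel '[{"delta_pos":[0,0.6,0],"yaw":0},{"delta_pos":[0,0.6,0],"yaw":0}]' | grep -E "pos|force"
```

```text
tool_pos: [0.5278, -0.1701, 0.1827]
wrist_force: [0.6, -0.1, -3.8]
tool_pos: [0.5278, -0.1701, 0.1821]
wrist_force: [-0.3, -0.1, -3.7]
```

```bash
python3 -m handwheel '[{"delta_pos":[0,0.6,0],"yaw":0},{"delta_pos":[0,0.6,0],"yaw":0}]' | grep -E "pos|force"; python3 -m handwheel '[{"delta_pos":[0,0.6,0],"yaw":0},{"delta_pos":[0,0.6,0],"yaw":0}]' | grep -E "pos|force"
```

```text
tool_pos: [0.5278, -0.1701, 0.1815]
wrist_force: [1.3, -0.7, -4.5]
tool_pos: [0.5278, -0.1701, 0.1809]
wrist_force: [0.0, 0.1, -3.9]
```

```bash
python3 -m handwheel '[{"delta_pos":[0,0.6,0],"yaw":0},{"delta_pos":[0,0.6,0],"yaw":0}]' | grep -E "pos|force"
```

```text
tool_pos: [0.5278, -0.1701, 0.1803]
wrist_force: [-0.1, -0.3, -4.8]
```

```bash
python3 -m handwheel '[{"delta_pos":[0,0.6,0],"yaw":0},{"delta_pos":[0,0.6,0],"yaw":0}]' | grep -E "pos|force"
```

```text
tool_pos: [0.5278, -0.1701, 0.1797]
wrist_force: [-0.6, 0.4, -3.2]
```

```bash
python3 -m handwheel '[{"delta_pos":[0,0.4,0],"yaw":0},{"delta_pos":[0,0.4,0],"yaw":0}]' | grep -E "pos|force"
```

```text
tool_pos: [0.5278, -0.1701, 0.1793]
wrist_force: [-0.2, -1.3, -4.2]
```

```bash
python3 -m handwheel '[{"delta_pos":[0,0.4,0],"yaw":0},{"delta_pos":[0,0.4,0],"yaw":0}]' | grep -E "pos|force"
```

```text
tool_pos: [0.5278, -0.1701, 0.1789]
wrist_force: [0.8, -0.1, -3.5]
```

```bash
python3 -m handwheel '[{"delta_pos":[0,0.3,0],"yaw":0},{"delta_pos":[0,0.3,0],"yaw":0}]' | grep -E "pos|force"
```

```text
tool_pos: [0.5279, -0.1701, 0.1789]
wrist_force: [-0.2, 0.0, -3.1]
```

```bash
python3 -m handwheel '[{"delta_pos":[0,0.3,0],"yaw":0},{"delta_pos":[0,0.3,0],"yaw":0}]' | grep -E "pos|force"
```

```text
tool_pos: [0.5279, -0.1702, 0.1788]
wrist_force: [-0.5, 0.2, -2.0]
```

```bash
python3 -m handwheel '[{"delta_pos":[0,0.3,0],"yaw":0},{"delta_pos":[0,0.3,0],"yaw":0}]' | grep -E "pos|force"
python3 - <<'E'
from bench import robot
o=robot.get_obs();print(o['tool_pos'],o['wrist_force'],o['wrist_torque'],o['joint_positions'])
E
```

```text
tool_pos: [0.528, -0.1702, 0.1786]
wrist_force: [0.2, -0.7, -1.2]
[ 0.52798813 -0.17020933  0.17860805] [ 0.16892734 -0.68703203 -1.1899309 ] [0.0174542  0.06145857 0.02108995] [-4.13990945e-01  1.03776906e-01  1.40581679e+00 -1.10473640e-04
  1.63108953e+00 -1.42196491e+00]
```

The wrist force went from −4.2 to −1.2 N at TCP z 0.1786. The predicted slot floor is 0.1789, so it's home without scanning. Next I'll turn clockwise in small steps and watch the torque.

```bash
cat > q.py <<'E'
from bench import robot
import numpy as np
o=robot.get_obs();print(np.round(o['time'],2),'z',np.round(o['tool_pos'],4),'yaw',round(o['ee_rot'][2],4),'F',np.round(o['wrist_force'],1),'T',np.round(o['wrist_torque'],3),'w',round(o['width'],4),'j6',round(o['joint_positions'][5],3))
E
python3 -m handwheel '[{"delta_pos":[0,0,0],"yaw":0.05},{"delta_pos":[0,0,0],"yaw":0.1},{"delta_pos":[0,0,0],"yaw":0.15},{"delta_pos":[0,0,0],"yaw":0.15}]' >/dev/null; python3 q.py;python3 -m handwheel '[{"delta_pos":[0,0,0],"yaw":0.05},{"delta_pos":[0,0,0],"yaw":0.1},{"delta_pos":[0,0,0],"yaw":0.15},{"delta_pos":[0,0,0],"yaw":0.15}]' >/dev/null; python3 q.py
```

```text
14.85 z [ 0.5281 -0.1703  0.1786] yaw 0.8581 F [-0.2  0.6 -1.4] T [-0.008 -0.09   0.043] w 0.0128 j6 -1.272
15.25 z [ 0.5279 -0.1704  0.1785] yaw 0.7091 F [-0.3 -0.8 -0.4] T [-0.178  0.087  0.094] w 0.0129 j6 -1.123
```

```bash
python3 -m handwheel '[{"delta_pos":[0,0,0],"yaw":0.05},{"delta_pos":[0,0,0],"yaw":0.1},{"delta_pos":[0,0,0],"yaw":0.15}]' >/dev/null; python3 q.py
```

```text
15.55 z [ 0.5277 -0.1706  0.1785] yaw 0.5579 F [-1.8 -0.9  0.2] T [-0.366  0.178  0.097] w 0.0132 j6 -0.972
```

```bash
python3 -m handwheel '[{"delta_pos":[0,0,0],"yaw":0.05},{"delta_pos":[0,0,0],"yaw":0.1},{"delta_pos":[0,0,0],"yaw":0.13}]' >/dev/null; python3 q.py
```

```text
15.85 z [ 0.5277 -0.1706  0.1784] yaw 0.4279 F [-1.3 -1.3  0.7] T [-0.341  0.232  0.084] w 0.0127 j6 -0.842
```

```bash
python3 -m handwheel '[{"delta_pos":[0,-0.1,0],"yaw":0.05},{"delta_pos":[0,-0.1,0],"yaw":0.1},{"delta_pos":[0,-0.1,0],"yaw":0.13}]' >/dev/null; python3 q.py
```

```text
16.15 z [ 0.5276 -0.1706  0.1784] yaw 0.2973 F [-2.2 -1.3  0.7] T [-0.458  0.385  0.053] w 0.0132 j6 -0.712
```

```bash
python3 -m handwheel '[{"delta_pos":[0,0,0],"yaw":0.05},{"delta_pos":[0,0,0],"yaw":0.1}]' >/dev/null; python3 q.py
```

```text
16.35 z [ 0.5275 -0.1706  0.1784] yaw 0.1965 F [-1.6 -1.8  0.8] T [-0.532  0.483  0.126] w 0.013 j6 -0.611
```

```bash
python3 -m handwheel '[{"delta_pos":[0,0,0],"yaw":0.05},{"delta_pos":[0,0,0],"yaw":0.1}]' >/dev/null; python3 q.py
```

```text
16.55 z [ 0.5274 -0.1706  0.1784] yaw 0.0968 F [-2.8 -1.7  0.5] T [-0.605  0.538  0.256] w 0.0131 j6 -0.511
```

```bash
python3 -m handwheel '[{"delta_pos":[0,0,0],"yaw":0.02},{"delta_pos":[0,0,0],"yaw":0.04}]' >/dev/null; python3 q.py
```

```text
16.75 z [ 0.5274 -0.1705  0.1783] yaw 0.0578 F [-2.3 -2.6  1.5] T [-0.657  0.709  0.361] w 0.0128 j6 -0.472
```

```bash
python3 -m handwheel '[{"delta_pos":[0,0,0],"yaw":0.02},{"delta_pos":[0,0,0],"yaw":0.04}]' >/dev/null; python3 q.py
```

```text
16.95 z [ 0.5275 -0.1704  0.1783] yaw 0.017 F [-3.1 -2.5  1.4] T [-0.697  0.897  0.363] w 0.0133 j6 -0.431
```

```bash
python3 -m handwheel '[{"delta_pos":[0,0,0],"yaw":0.02},{"delta_pos":[0,0,0],"yaw":0.04},{"delta_pos":[0,0,0],"yaw":0.04}]' >/dev/null; python3 q.py
```

```text
17.25 z [ 0.5276 -0.1702  0.1782] yaw -0.0224 F [-2.7 -2.4  2.2] T [-0.801  0.994  0.424] w 0.0131 j6 -0.392
```

```bash
python3 -m handwheel '[{"delta_pos":[0,0,0],"yaw":0},{"delta_pos":[0,0,0],"yaw":0}]' >/dev/null; python3 q.py
```

```text
17.45 z [ 0.5277 -0.1702  0.1782] yaw -0.0219 F [-5.3 -2.1  1.6] T [-0.767  1.091  0.433] w 0.0134 j6 -0.392
```

```bash
python3 -m handwheel '[{"delta_pos":[0,-0.1,0],"yaw":0.02},{"delta_pos":[0,-0.1,0],"yaw":0.04},{"delta_pos":[0,-0.1,0],"yaw":0.04},{"delta_pos":[0,-0.1,0],"yaw":0.04},{"delta_pos":[0,-0.1,0],"yaw":0.04}]' >/dev/null; python3 q.py
python3 - <<'E'
from h import *
from bench import robot
s=robot.snapshot('scene');t=robot.snapshot('top')
crop(s,190,150,110,150,4,'pics/k1.png');crop(t,330,190,120,110,5,'pics/k2.png')
E
```

```text
17.95 z [ 0.5277 -0.1701  0.1783] yaw -0.0619 F [-3.7 -2.6  1.6] T [-0.855  1.219  0.522] w 0.0132 j6 -0.352
```

View pics/k1.png

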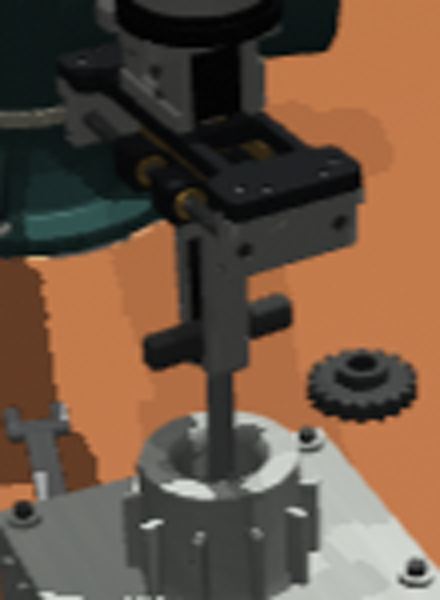

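View pics/k2.png

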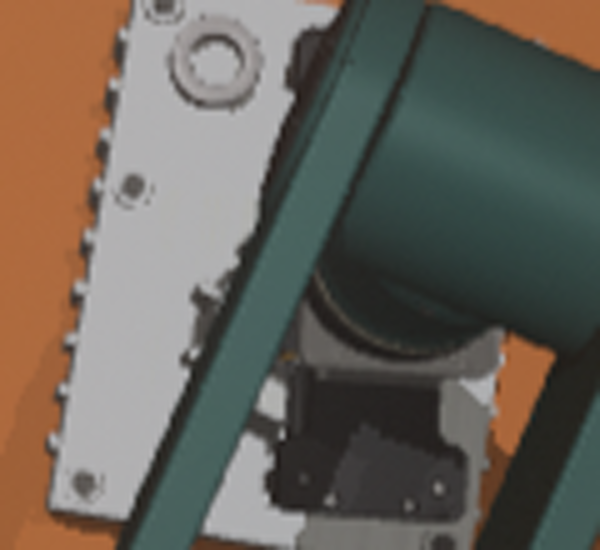

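```bash
python3 -m handwheel '[{"delta_pos":[0,0,0],"yaw":-0.05},{"delta_pos":[0,0,0],"yaw":-0.1},{"delta_pos":[0,0,0],"yaw":-0.15},{"delta_pos":[0,0,0],"yaw":-0.2},{"delta_pos":[0,0,0],"yaw":-0.24},{"delta_pos":[0,0,0],"yaw":-0.24}]' >/dev/null; python3 q.py
```

```text
18.65 z [ 0.5281 -0.1698  0.1783] yaw 0.1772 F [-3.6 -1.5  1.1] T [-0.606  0.834  0.118] w 0.0127 j6 -0.591
```

```bash
python3 -m handwheel '[{"delta_pos":[0,0,0],"yaw":-0.04},{"delta_pos":[0,0,0],"yaw":-0.04},{"delta_pos":[0,0,0],"yaw":-0.04},{"delta_pos":[0,0,0],"yaw":-0.04},{"delta_pos":[0,0,0],"yaw":-0.04},{"delta_pos":[0,0,0],"yaw":-0.04},{"delta_pos":[0,0,0],"yaw":-0.04},{"delta_pos":[0,0,0],"yaw":-0.04},{"delta_pos":[0,0,0],"yaw":-0.04},{"delta_pos":[0,0,0],"yaw":-0.04}]' 0 >/dev/null; python3 q.py
python3 - <<'E'
from h import *
from bench import robot
s=robot.snapshot('scene')
crop(s,190,150,110,150,4,'pics/l1.png')
E
```

```text
19.65 z [ 0.5278 -0.1701  0.1783] yaw 0.2179 F [ 0.3 -1.  -0.1] T [-0.08  -0.075  0.016] w 0.0898 j6 -0.632
```

View pics/l1.png

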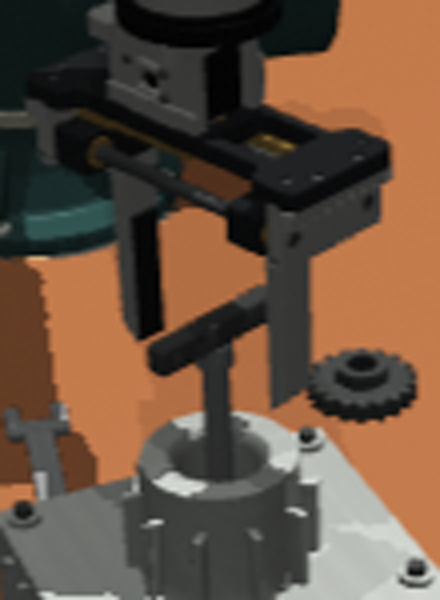

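The jaws are open and the socket stands free in the bore, with its bar centre at about crop (210,330). Lifting straight up.

```bash
python3 -m handwheel '[{"delta_pos":[0,-15,0],"yaw":0},{"delta_pos":[0,-40,0],"yaw":0},{"delta_pos":[0,-70,0],"yaw":0},{"delta_pos":[0,-100,0],"yaw":0},{"delta_pos":[0,-130,0],"yaw":0},{"delta_pos":[0,-130,0],"yaw":0}]' >/dev/null; python3 -m handwheel '[{"delta_pos":[0,0,-30],"yaw":0},{"delta_pos":[0,0,-60],"yaw":0},{"delta_pos":[0,0,-100],"yaw":0},{"delta_pos":[0,0,-140],"yaw":0},{"delta_pos":[0,0,-170],"yaw":0},{"delta_pos":[0,0,-180],"yaw":0},{"delta_pos":[0,0,-180],"yaw":0}]' >/dev/null;python3 q.py
python3 - <<'E'
from h import *
from bench import robot
s=robot.snapshot('scene');t=robot.snapshot('top')
np.savez('s9.npz',**s);np.savez('t9.npz',**t)
cv2.imwrite('pics/m1.png',s['image'][:,:,::-1]);cv2.imwrite('pics/m2.png',t['image'][:,:,::-1])
crop(s,190,170,110,130,4,'pics/m3.png');crop(t,335,200,110,100,5,'pics/m4.png')
E
```

```text
21.0 z [ 0.5665 -0.3467  0.3066] yaw 0.2163 F [ 0.5  0.3 -0.2] T [-0.042 -0.056  0.016] w 0.0939 j6 -0.851
```

View pics/m1.png

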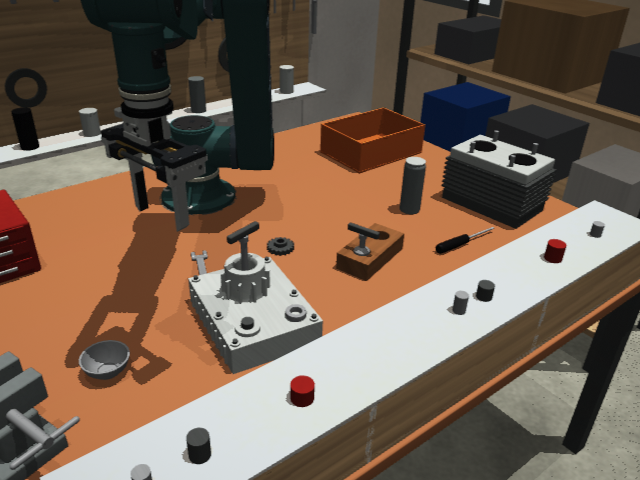

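View pics/m2.png

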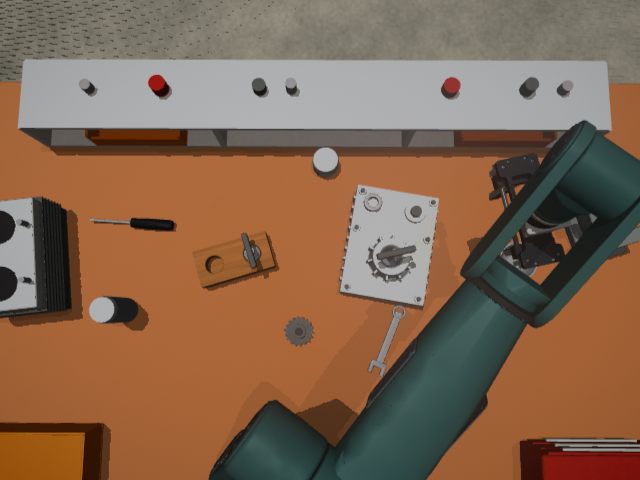

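View pics/m3.png

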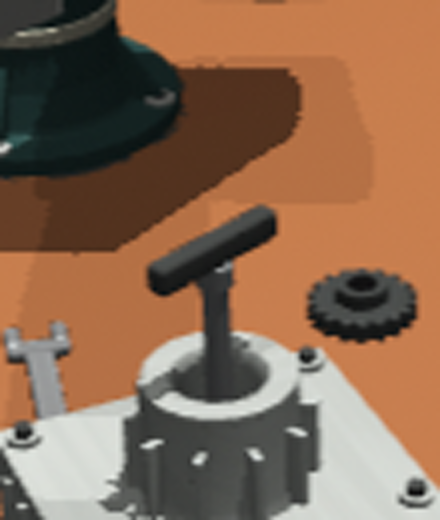

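Run:
```python
from h import *
s=load('s9.npz');t=load('t9.npz')
print((proj(s,[.5285,-.1705,.2065])-[190,170]+.5)*4,(proj(s,[.5285,-.1705,.2155])-[190,170]+.5)*4, proj(t,[.5285,-.1705,.2065]))
crop(t,370,225,60,60,10,'pics/m5.png');crop(s,215,210,60,60,10,'pics/m6.png')
```

```text
[213.29866279 234.97293573] [212.54632373 218.9994194 ] [398.31686867 250.7725633 ]
```

View pics/m5.png

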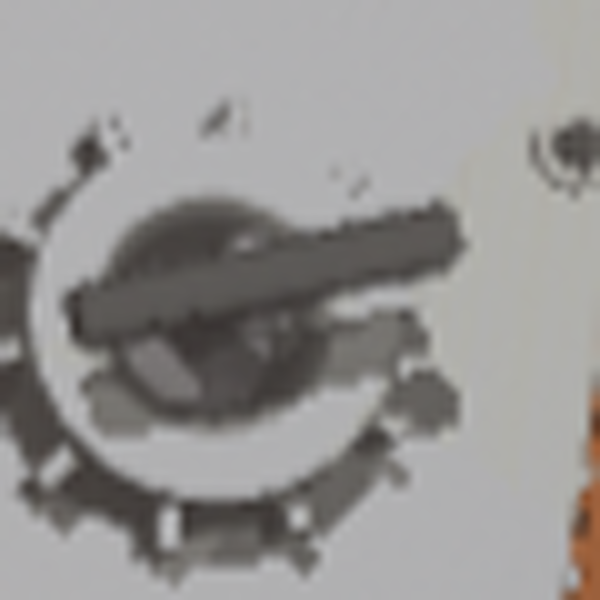

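View pics/m6.png

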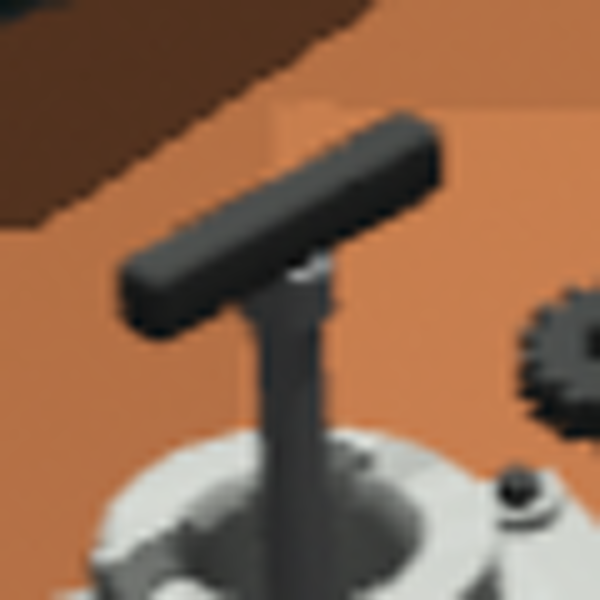

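The bar's top-face centre in the scene view is (242.5, 228.6). A fully seated socket predicts (242.8, 228.2), and one standing on the teeth would be near row 224, so it is home. Every bystander I can see sits at the same pixels as at the start. Handing in.

```bash
python3 q.py; python3 -c "
from bench import robot
robot.close_job()"
```

```text
21.1 z [ 0.5667 -0.3448  0.3083] yaw 0.2188 F [-0.3  0.2  0.2] T [-0.    -0.156  0.036] w 0.0938 j6 -0.851
the job is handed in; nothing more can be done
```

The long socket is standing fully home on the nut, the nut is tight at its stop, and the gripper has let go. I handed the job in at about 21 s; it reports no verdict.

- **Seating:** I lowered the socket down the bore in steps of 0.3–0.7 mm at the end. It touched the slot floor at TCP height 0.1786 m, against 0.1789 m expected, pressing about 3 N. The slots lined up at my first guess from the top picture, so I didn't need to search for them.
- **Tightening:** The nut turned freely clockwise at about 0.1 N m. At the stop the wrist torque rose steadily, and I held it at 0.43–0.52 N m for more than 0.5 s. Downward force stayed below about 7 N throughout. I then unwound the spring torque, opened the jaws and moved clear.
- **Last checks:** The scene picture puts the crossbar where a fully seated socket should be, to within 0.5 px. A socket left standing on the teeth would show about 4 px higher. The bystanders visible in the last pictures had not moved; in the top view the arm partly hid the bowl, but the scene view shows it in place. The robot touches nothing.
- **Disagreements:**
  - The two cameras disagreed by about 4–5 mm on where the bore is. I used the scene view's position of the socket relative to the bore, and the socket went in with almost no side force.
  - The last top view puts the crossbar about 2 px (roughly 4 mm) from where I expected. That could be the same camera bias or a small lean, well inside the tilt limit.
  - A sideways force of up to about 5–6 N built up while tightening and vanished when I let go.

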